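# Load the tacking station and hold its spark cover open

## Robot

A 6-joint arm with a two-finger parallel gripper is mounted at the origin on the work surface. World frame = base frame: x ahead of the robot, y to its left, z up, the work surface at z = 0. Lengths are in m, angles in rad, forces in N, time in s.
With the tool pointing down it reaches from about 0.35 to 0.975 m from the base axis. Payload 4.9 kg.
Tool frame: the origin (TCP) lies at the very end of the fingers, on their centre line; the grasp point (between the pads) lies 19 mm behind it; z points along the fingers, y is the line along which they close (so a half turn about z gives the same grasp; the last joint's range is limited). The gripper opens to 85 mm and grips with 20 to 120 N. Pads are 22 mm wide; open, the fingers measure 114 mm over their backs; the gripper's body (76 mm by 85 mm) begins 54 mm behind the grasp point. The pads swing forward as they close: fully open they stand 13 mm farther back than shut.
Start: joints at [1.153, 0.053, 1.613, -0, 1.476, -0.119], TCP at [0.184, 0.597, 0.231] pointing down, gripper open.
Joint ranges: [-3.01, 3.01], [-1.01, 2.22], [0.06, 2.58], [-1.02, 4.17], [0.09, 2.62], [-3.14, 3.14]. Speed limits (rad/s): [2.57, 2.57, 3.14, 3.14, 3.14, 3.14].

## Interface

Orientations are given as a rotation vector (axis times angle).
In Python, from station import ctrl, imaging gives the robot as it stands.
- The arm moves only by the tool play_rows, never from a script. Its argument "series" is a list of rows, each a list of 3 entries, a list of its own where there are three numbers: the opening, from 0 (shut) to 1 (fully open), then the shift along the tool's x, y, z each as a share of 0.05 m, from -1 to 1, then the turn, a rotation vector about the tool's x, y, z each as a share of 8 degrees, from -1 to 1. In form: [[grip, [dx, dy, dz], [ax, ay, az]], ...]. A call has 1 to 8 rows; each row shifts and turns the commanded pose from where the row before left it, along the tool's axes as they then stand; what a row does not reach is not made up. A row lasts 1/8 s, in which the tool goes at most 62.5 mm and 10.7 degrees, less where a joint would pass 70% of its speed; a pose out of reach is approached as far as the arm can. A call with a number of a shift or a turn outside -1 to 1 is refused whole. A call with a gripper value outside its range is refused whole. The fingers move at their own pace and stop on an object; "force" is the grip in N (left out, the last holds). Time passes only in rows, so rows that do not move let the fingers close. It gives the time, the measured TCP pose, the force, the opening and the grip force at its end, in the units of the state.
- ctrl.get_obs(): the state, without advancing time (a new reading comes with each control period).
- imaging.get_image(name): name is "scene" or "top" or "wrist"; returns a dict with "color" (480x640x3 uint8, blue, green, red), "fx", "fy", "cx", "cy" (pixels), "extrinsics" (4x4, takes a point from world to camera coordinates); the wrist camera has in their place "hand_eye" (4x4, takes a point from camera to tool coordinates, whose origin is the TCP and whose axes are the flange's). Camera axes: x right, y down, z forward; pixel columns grow to the right and rows downward; lengths in m; the calibration is good to about 2 mm. A picture is of the moment at which its call begins: read the wrist's pose just before it. There is no depth.
- ctrl.finish_job(): hands the job in; it is judged then, once.
The state is a dict: "t": time; "q": joint angles; "dq": joint speeds; "effort": joint torques, N m; "tool_pos": TCP position; "tool_rot": TCP orientation; "contact_force": force on the tool from outside, world axes, zero at the start; "wrist_torque": the same for the moment, N m; "opening": finger opening in m; "grip_force": force on a finger pad.
Only numpy, scipy, OpenCV 4.12 (cv2) and the standard library are available. Lean on these libraries where they do the work, as an engineer would, in place of code of your own. Each camera call takes 0.05 s, during which the arm holds its last target. There are 200 camera calls.

## Task

Slide the tray with its three tube blanks, by its yellow handle post, along the table into the bay of the blue tacking station until it is fully home against the back stop, the blanks still standing in their pockets, and let go of it. Then pull the station's spring-return spark cover by its black handle out to where its red pointer lines up with the yellow mark, and keep it there: the job finishes with you still holding the cover at the mark so that a colleague can tack through the window. Leave the other things on the table alone.

Things in the scene. Friction and masses are not known exactly. Their poses are not given: they have to be found in the camera images.
- station: Blue steel tacking station, fixed; place and yaw vary. Origin: on the table under the bay's centre. Bay: tunnel along its y axis, open at -y; 108 mm wide, 62 mm high, table as floor, rigid back stop at y = +70 mm. Roof top z = 70. Along x on top, at y = -71 and +71 mm, run two rails (8 mm wide, top z = 82) from x = +62 to -165 mm, each with a post at x = -159; the spark cover slides between them.
- bay_mouth (a point): Middle of the bay's mouth at table height, station x = 0, y = -70 mm, axes as the station's (+y leads in). Two yellow lead-in plates, 22 mm high, flare from its sides out to x = -78 and +78 mm at station y = -113 mm.
- tray: Orange tray, 96 (x) x 138 (y) x 26 mm, walls 4 mm, flat on the table; origin: centre of the box's underside. Its +y end enters the bay first; at -y a tongue 40 mm wide reaches y = -140 mm and carries the handle post. 0.28 to 0.46 kg plus 0.18 kg of blanks; slides on the table. Home: axes parallel to the station's, x = 0, y = +1 mm in the station's frame, back end against the stop.
- tray_grip (a point): Grip centre of the tray's yellow upright handle post: 24 x 24 mm, faces along the tray's x and y, from z = 4 to 80 mm; this point is at z = 56 mm above the table, x = 0, y = -119 mm in the tray's frame; tray's axes. When the tray is home the post's centre is 48 mm outside the mouth.
- cover (a joint): Aluminium spark cover on top of the station, m: 0 shut (over the roof window), grows as it is pulled along the station's -x, stop at 0.11. A spring pulls it shut as soon as it is let go: 3.3 N at 0, plus 1.1 N per 10 mm (13 N at 0.09); friction about 0.4 N.
- cover_handle (a point): Grip centre of the cover's black upright handle: bar 16 mm thick along the station's x, 44 mm long along y, standing 45 mm above the cover plate (plate top z = 77 mm, bar top 122 mm); this point is at z = 102 mm, station x = -45 mm minus the joint value, y = 0. Axes as the station's.
- cover_pointer (a point): Tip of the cover's red pointer, 6 mm wide, just above the rail at station y = +71 mm; moves with the cover: station x = -50 mm minus the joint value. Axes as the station's.
- mark: Yellow clip fixed on the rail at station y = +71 mm, with a 5 mm wide yellow line across the rail; origin: middle of the line; axes as the station's. It sits 55 to 92 mm along -x from the shut pointer, varying from run to run. The cover is at the mark when pointer and line have the same station x; they do not collide.
- blank0_mid (a point): Centre of a short upright steel square-tube blank, 34 x 34 mm, 48 mm high, 60 g, standing loose in the tray's pocket (nearest the handle (-y)); half-way up, z = 28 mm above the tray's underside.
- blank1_mid (a point): Centre of a short upright steel square-tube blank, 34 x 34 mm, 48 mm high, 60 g, standing loose in the tray's pocket (middle); half-way up, z = 28 mm above the tray's underside.
- blank2_mid (a point): Centre of a short upright steel square-tube blank, 34 x 34 mm, 48 mm high, 60 g, standing loose in the tray's pocket (+y end); half-way up, z = 28 mm above the tray's underside.
- grinder: Bystander, to be left alone: yellow cordless angle grinder lying on its side, 300 mm long, 67 mm high.
- clamp: Bystander, to be left alone: F-clamp lying flat, black bar 300 mm, yellow sliding jaw, black handle, 30 mm high.
- paste_tin: Bystander, to be left alone: closed yellow paste tin with a red lid, 76 mm diameter, 70 mm tall.
- brush: Bystander, to be left alone: hand brush lying flat.
- driver: Bystander, to be left alone: screwdriver with yellow handle lying flat.
- tape: Bystander, to be left alone: yellow tape-measure case standing on the table, 70 x 45 x 65 mm.
- magnet: Bystander, to be left alone: red welding magnet with steel edges, 120 x 120 x 22 mm, lying flat.
There are look-alikes about, which are no part of the job. Several things have the shape of the tray; the one meant has the colours described above. What is shaped like the part that bears blank1_mid but orange is not meant.

How it is judged:
By the outcome, as a careful person would: the job done as asked, in the order asked, and still so for the second after the job is handed in, while the arm keeps its last pose, push and grip.
It also fails if it takes over 58 s, if anything falls off the work surface, if the arm or the gripper's body presses on something with over 40 N, if the wrist force passes 120 N, or if a joint passes its speed limit or range.

## Working session

There is one attempt and no reset: what is moved stays moved. The work goes in short steps, Python scripts to look and compute and a tool call to move; the robot and the scene stay as the last step left them, time stands still between calls to the robot, and variables do not carry over. Pictures are saved under pics/ and viewed, at most 10 in all, crops included, and the job is handed in when it is done.

Besides the shell and the picture viewer there is one more tool, called as name([rows], argument=value, ...), one row to a line, values as JSON. play_rows: Moves the arm, as the interface text tells. Shift numbers are shares of 0.05 m and turn numbers shares of 8 degrees, none past 1 either way. Its arguments: {"type":"object","properties":{"series":{"type":"array"},"force":{"type":"number"}},"required":["series"]}

```bash
mkdir -p pics; ls; python3 - <<'E'
from station import ctrl, imaging
import cv2,pickle
o=ctrl.get_obs();print(o)
d={}
for n in("scene","top"):
    d[n]=imaging.get_image(n);cv2.imwrite(f"pics/{n}0.png",d[n]["color"])
    print(n,d[n]["fx"],d[n]["cx"],d[n]["cy"],d[n]["extrinsics"])
pickle.dump(d,open("d0.pkl","wb"))
E
```

```text
pics
{'t': 0.0, 'q': array([ 1.15299425e+00,  5.33216586e-02,  1.61428208e+00, -1.14262944e-06,
        1.47602026e+00, -1.19009405e-01]), 'dq': array([ 3.60222560e-04, -3.58957115e-05,  9.98649246e-04,  8.46851314e-04,
        1.45387969e-03,  3.73208748e-04]), 'effort': array([-1.69122850e-03, -3.93678474e+01, -3.70177281e+01, -2.39068386e-04,
        6.71748421e-03, -1.62060205e-07]), 'tool_pos': array([0.18372993, 0.59673242, 0.23009197]), 'tool_rot': array([-4.67518064e-01, -3.10606571e+00,  3.07653542e-03]), 'contact_force': array([ 0.12951518,  0.28855018, -0.00650948]), 'wrist_torque': array([-0.00889647, -0.02761257, -0.04321921]), 'grip_force': 0.0, 'opening': 0.08516024127405053}
scene 600.3767943191067 323.38391289946526 234.7507015902548 [[-0.0722665   0.99731272  0.01203684  0.02197909]
 [ 0.54116956  0.04934554 -0.83946443 -0.17336691]
 [-0.83780252 -0.05415118 -0.54328131  1.78501783]
 [ 0.          0.          0.          1.        ]]
top 558.4498232959843 319.59333175955845 228.05778850861384 [[-0.02395747 -0.99947648  0.02174416 -0.01221939]
 [-0.9922863   0.0211276  -0.12215367  0.50363075]
 [ 0.12163032 -0.02450293 -0.99227298  1.65820738]
 [ 0.          0.          0.          1.        ]]
```

View pics/top0.png

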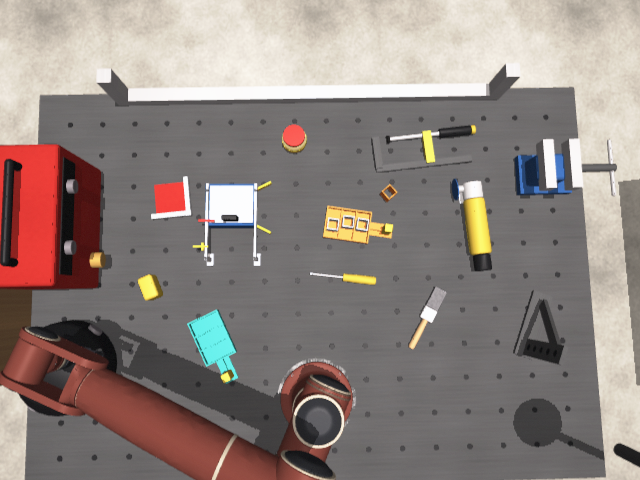

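View pics/scene0.png

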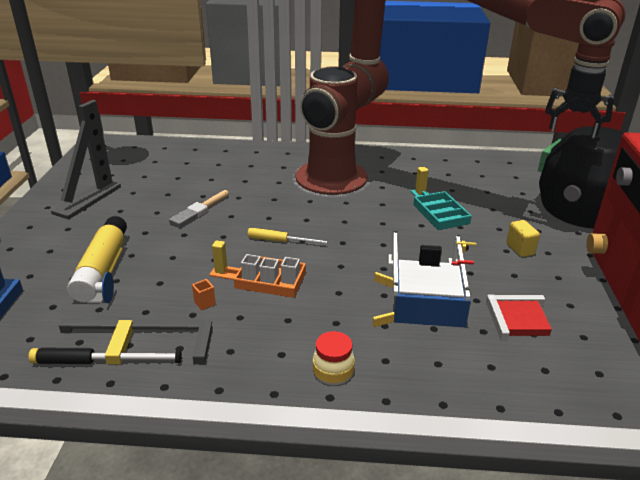

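The top view shows the blue station at (230,205), its mouth facing right. There are two tray-shaped things. The orange one at (350,225) has a yellow post at (388,229) and holds three steel blanks. The teal one at (212,340) is empty, so it is a look-alike, and so is the single orange blank at (389,192). The orange tray fits the description. I'll confirm it in a crop and measure.

```bash
cat > h.py <<'E'
import numpy as np,cv2,pickle
from scipy.spatial.transform import Rotation as R
def cam(im,obs=None):
    if "extrinsics" in im: return np.linalg.inv(im["extrinsics"])
    T=np.eye(4);T[:3,:3]=R.from_rotvec(obs["tool_rot"]).as_matrix();T[:3,3]=obs["tool_pos"]
    return T@im["hand_eye"]
def ray(im,px,z,obs=None):
    C=cam(im,obs);px=np.atleast_2d(np.asarray(px,float))
    d=np.c_[(px[:,0]-im["cx"])/im["fx"],(px[:,1]-im["cy"])/im["fy"],np.ones(len(px))]@C[:3,:3].T
    return C[:3,3]+d*((z-C[2,3])/d[:,2])[:,None]
def proj(im,p,obs=None):
    q=np.linalg.inv(cam(im,obs))@np.r_[p,1];return im["cx"]+im["fx"]*q[0]/q[2],im["cy"]+im["fy"]*q[1]/q[2]
def hsv(im,lo,hi): return cv2.inRange(cv2.cvtColor(im["color"],cv2.COLOR_BGR2HSV),lo,hi)
def blobs(m,a=15):
    n,l,s,c=cv2.connectedComponentsWithStats(m)
    return [(s[i].tolist(),c[i].round(1).tolist()) for i in range(1,n) if s[i][4]>=a]
E
python3 - <<'E'
from h import *
d=pickle.load(open("d0.pkl","rb"))
for n in d:
    im=d[n];print(n)
    for nm,lo,hi in(("orange",(8,150,80),(20,255,255)),("yellow",(22,150,80),(32,255,255)),("red",(0,150,80),(6,255,255)),("blue",(100,120,50),(120,255,255)),("white",(0,0,190),(180,40,255)),("black",(0,0,0),(180,255,22))):
        print(nm,blobs(hsv(im,lo,hi),12 if nm!="black" else 30)[:14])
c=d["top"]["color"][165:280,185:410];cv2.imwrite("pics/crop1.png",cv2.resize(c,None,fx=3.5,fy=3.5,interpolation=cv2.INTER_CUBIC))
E
```

```text
scene
orange [([593, 233, 14, 3, 14], [599.5, 233.2]), ([210, 259, 95, 39, 1188], [262.0, 281.5]), ([375, 275, 18, 12, 99], [383.1, 280.3]), ([192, 279, 23, 31, 519], [203.4, 293.9]), ([373, 315, 21, 12, 125], [382.9, 320.6]), ([313, 365, 41, 18, 248], [332.4, 376.0])]
yellow [([416, 167, 12, 26, 237], [421.4, 178.8]), ([507, 220, 32, 37, 868], [522.4, 237.8]), ([76, 224, 47, 53, 1355], [103.3, 249.1]), ([248, 228, 40, 14, 341], [266.7, 234.5]), ([213, 241, 13, 32, 355], [219.1, 256.1]), ([460, 241, 16, 6, 40], [466.4, 243.2]), ([375, 272, 18, 9, 42], [383.8, 275.9]), ([373, 312, 21, 8, 57], [383.2, 315.6]), ([106, 320, 26, 44, 672], [118.1, 341.4]), ([29, 348, 9, 15, 98], [32.6, 355.1])]
red [([4, 60, 30, 64, 922], [19.0, 88.9]), ([0, 86, 4, 13, 31], [1.0, 93.5]), ([80, 91, 171, 29, 3600], [170.4, 104.8]), ([263, 98, 3, 22, 49], [263.7, 109.3]), ([277, 98, 3, 23, 61], [278.1, 108.1]), ([292, 99, 3, 23, 67], [293.0, 110.0]), ([356, 101, 195, 31, 4369], [453.9, 116.1]), ([0, 108, 13, 32, 283], [4.7, 123.8]), ([555, 109, 40, 23, 599], [572.9, 120.6]), ([599, 110, 7, 5, 30], [602.2, 111
[... 2657 characters left out ...]
[36.4, 0.8]), ([41, 0, 11, 10, 67], [45.7, 4.0]), ([573, 0, 8, 4, 19], [576.4, 0.8]), ([54, 9, 5, 4, 13], [55.8, 10.8]), ([585, 15, 5, 5, 15], [587.2, 17.2]), ([431, 132, 8, 4, 24], [434.5, 133.1]), ([390, 134, 32, 6, 97], [405.4, 136.5]), ([543, 139, 14, 49, 512], [549.5, 162.9]), ([151, 176, 40, 43, 361], [177.4, 204.7]), ([465, 181, 18, 17, 268], [473.3, 189.1]), ([206, 183, 3, 6, 17], [206.9, 185.4]), ([254, 183, 3, 7, 19], [255.1, 185.7]), ([209, 186, 44, 37, 1456], [231.2, 202.6])]
black [([61, 159, 14, 116, 989], [67.1, 217.7]), ([12, 161, 10, 17, 72], [15.8, 166.8]), ([10, 207, 2, 38, 40], [10.4, 225.2]), ([7, 252, 11, 14, 69], [11.8, 261.4]), ([61, 321, 56, 51, 878], [93.8, 341.8])]
```

View pics/crop1.png

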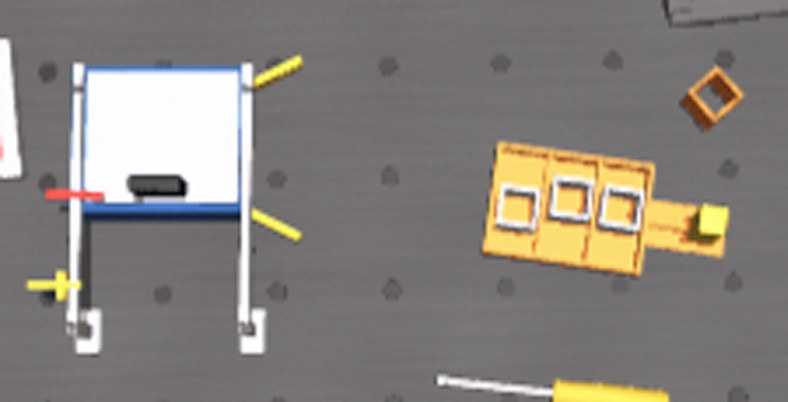

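The crop confirms it: an orange tray with three steel tubes, yellow post at crop (713,221), yaw about -7°. The cover handle is at crop (157,185), the red pointer at (75,195) and the yellow mark at (55,285).

```bash
python3 - <<'E'
from h import *
im=pickle.load(open("d0.pkl","rb"))["top"]
f=lambda u,v,z:ray(im,(185+u/3.5,165+v/3.5),z)[0].round(4)
for n,u,v,z in(("post",713,221,.08),("c1",499,143,.026),("c2",655,163,.026),("c3",640,274,.026),("c4",484,252,.026),("railL+",78,65,.082),("railR+",247,65,.082),("railL-",73,325,.082),("railR-",245,325,.082),("handle",157,180,.122),("pointer",75,195,.084),("mark",55,285,.084),("leadA",300,62,.022),("leadB",300,237,.022)): print(n,f(u,v,z))
E
```

```text
post [ 0.4926 -0.2259  0.08  ]
c1 [ 0.5715 -0.0497  0.026 ]
c2 [ 0.5511 -0.1853  0.026 ]
c3 [ 0.4543 -0.1688  0.026 ]
c4 [ 0.4763 -0.0343  0.026 ]
railL+ [0.6362 0.3056 0.082 ]
railR+ [0.6334 0.1636 0.082 ]
railL- [0.4169 0.3097 0.082 ]
railR- [0.4137 0.1675 0.082 ]
handle [0.531  0.2343 0.122 ]
pointer [0.5254 0.3077 0.084 ]
mark [0.4503 0.3242 0.084 ]
leadA [0.6475 0.1227 0.022 ]
leadB [0.4933 0.1247 0.022 ]
```

```bash
cat >> h.py <<'E'
def tgt(yaw): # tool down, tool y at world angle yaw(rad)
    y=np.array([np.cos(yaw),np.sin(yaw),0]);z=np.array([0,0,-1.]);return np.c_[np.cross(y,z),y,z]
def plan(o,p,yaw,n):
    """n equal rows: turn and shift in tool axes"""
    P=np.array(o["tool_pos"]);A=R.from_rotvec(o["tool_rot"]);B=R.from_matrix(tgt(yaw))
    rv=(A.inv()*B).as_rotvec();st=R.from_rotvec(rv/n);dp=(np.array(p)-P)/n
    for i in range(n):
        print((A.inv().apply(dp)/.05).round(3).tolist(),(np.degrees(rv/n)/8).round(3).tolist());A=A*st
E
python3 - <<'E'
from h import *
from station import ctrl
o=ctrl.get_obs();m=R.from_rotvec(o["tool_rot"]).as_matrix();print(m.round(3))
py=np.degrees(np.arctan2(m[1,1],m[0,1]));q=o["q"];c=py-np.degrees(q[0]-q[5]);print(py,c)
for yaw in(-9,171): print(yaw,"q6 deg",np.degrees(np.arctan2(-.226,.493))+c-yaw)
plan(o,(.4926,-.226,.231),np.radians(-9),20)
E
```

```text
[[-0.956  0.294 -0.001]
 [ 0.294  0.956 -0.002]
 [ 0.    -0.002 -1.   ]]
72.8810314522465 0.00010874349172240727
-9 q6 deg -15.627457703477866
171 q6 deg -195.62745770347786
[-0.537, -0.695, 0.0] [-0.001, 0.0, 0.512]
[-0.586, -0.655, 0.0] [-0.001, 0.0, 0.512]
[-0.631, -0.612, 0.0] [-0.001, 0.0, 0.512]
[-0.673, -0.565, 0.0] [-0.001, 0.0, 0.512]
[-0.712, -0.516, -0.0] [-0.001, 0.0, 0.512]
[-0.747, -0.464, -0.0] [-0.001, 0.0, 0.512]
[-0.778, -0.409, -0.0] [-0.001, 0.0, 0.512]
[-0.805, -0.353, -0.0] [-0.001, 0.0, 0.512]
[-0.828, -0.294, -0.0] [-0.001, 0.0, 0.512]
[-0.847, -0.234, -0.0] [-0.001, 0.0, 0.512]
[-0.862, -0.173, -0.0] [-0.001, 0.0, 0.512]
[-0.872, -0.111, -0.001] [-0.001, 0.0, 0.512]
[-0.877, -0.049, -0.001] [-0.001, 0.0, 0.512]
[-0.879, 0.014, -0.001] [-0.001, 0.0, 0.512]
[-0.875, 0.077, -0.001] [-0.001, 0.0, 0.512]
[-0.868, 0.139, -0.001] [-0.001, 0.0, 0.512]
[-0.856, 0.201, -0.001] [-0.001, 0.0, 0.512]
[-0.839, 0.261, -0.001] [-0.001, 0.0, 0.512]
[-0.818, 0.32, -0.001] [-0.001, 0.0, 0.512]
[-0.793, 0.378, -0.001] [-0.001, 0.0, 0.512]
```

play_rows([
  [1, [-0.54, -0.7, 0], [0, 0, 0.51]],
  [1, [-0.59, -0.66, 0], [0, 0, 0.51]],
  [1, [-0.63, -0.61, 0], [0, 0, 0.51]],
  [1, [-0.67, -0.57, 0], [0, 0, 0.51]],
  [1, [-0.71, -0.52, 0], [0, 0, 0.51]],
  [1, [-0.75, -0.46, 0], [0, 0, 0.51]],
  [1, [-0.78, -0.41, 0], [0, 0, 0.51]],
  [1, [-0.81, -0.35, 0], [0, 0, 0.51]],
])

```text
t: 1.1
tool_pos: [0.3081, 0.266, 0.2308]
tool_rot: [-1.324, -2.849, 0.001]
contact_force: [0.3, 1.3, -0.2]
opening: 0.0859
grip_force: 0.0
```

play_rows([
  [1, [-0.83, -0.29, 0], [0, 0, 0.51]],
  [1, [-0.85, -0.23, 0], [0, 0, 0.51]],
  [1, [-0.86, -0.17, 0], [0, 0, 0.51]],
  [1, [-0.87, -0.11, 0], [0, 0, 0.51]],
  [1, [-0.88, -0.05, 0], [0, 0, 0.51]],
  [1, [-0.88, 0.01, 0], [0, 0, 0.51]],
  [1, [-0.88, 0.08, 0], [0, 0, 0.51]],
  [1, [-0.87, 0.14, 0], [0, 0, 0.51]],
])

```text
t: 2.1
tool_pos: [0.4333, -0.063, 0.2309]
tool_rot: [-2.072, -2.361, -0.0]
contact_force: [0.5, 0.5, -0.4]
opening: 0.0854
grip_force: 0.0
```

play_rows([
  [1, [-0.86, 0.2, 0], [0, 0, 0.51]],
  [1, [-0.84, 0.26, 0], [0, 0, 0.51]],
  [1, [-0.82, 0.32, 0], [0, 0, 0.51]],
  [1, [-0.79, 0.38, 0], [0, 0, 0.51]],
  [1, [0, 0, 0], [0, 0, 0]],
  [1, [0, 0, 0], [0, 0, 0]],
])

```text
t: 2.85
tool_pos: [0.4953, -0.2255, 0.2307]
tool_rot: [-2.382, -2.046, 0.0]
contact_force: [-0.5, -0.2, 0.9]
opening: 0.0854
grip_force: 0.0
```

```bash
python3 - <<'E'
from h import *
from station import ctrl,imaging
o=ctrl.get_obs();im=imaging.get_image("wrist");pickle.dump((im,o),open("w1.pkl","wb"));cv2.imwrite("pics/w1.png",im["color"])
print(o["t"],o["tool_pos"],np.degrees(o["q"]));print(im["hand_eye"].round(3),im["fx"])
for n,p in(("post",(.4926,-.2259,.08)),("c1",(.5715,-.05,.026))):print(n,proj(im,p,o))
E
```

```text
2.85 [ 0.49528913 -0.22547354  0.23066501] [-3.23234592e+01 -7.99271843e+00  1.03145856e+02  1.96473518e-02
  8.49388292e+01 -2.36285853e+01]
[[ 0.    -0.945 -0.326  0.084]
 [ 1.     0.     0.     0.001]
 [-0.    -0.326  0.945 -0.143]
 [ 0.     0.     0.     1.   ]] 420.3513949877948
post (np.float64(318.5011123452463), np.float64(215.9146546174087))
c1 (np.float64(391.4863886233556), np.float64(-59.175575270156656))
```

View pics/w1.png

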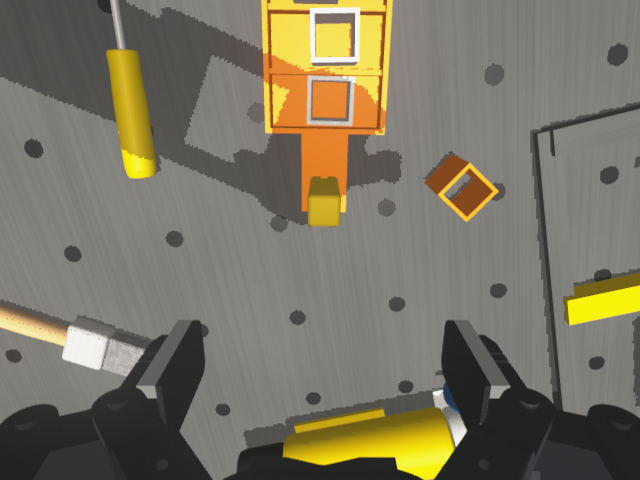

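The wrist view shows the post's top face at about (309..340, 195..226), and the tray's near rim corners at (265,133) and (385,133). I'll measure these and read off the tray yaw.

```bash
python3 - <<'E'
from h import *
im,o=pickle.load(open("w1.pkl","rb"))
g=cv2.cvtColor(im["color"],cv2.COLOR_BGR2HSV)
m=cv2.inRange(g,(22,140,120),(32,255,255));m[:170]=0;m[240:]=0;m[:,:295]=0;m[:,350:]=0
print(blobs(m,30),g[210,324],g[187,324])
top=ray(im,[(309,195.5),(340,195.5),(341,226),(308.5,226)],.08,o);print(top.round(4),top.mean(0).round(4))
c=ray(im,[(265,133),(385,133)],.026,o)
L=ray(im,[(263,2),(265,130)],.026,o);Rr=ray(im,[(392,2),(386,130)],.026,o)
print(c.round(4),np.linalg.norm(c[1]-c[0]))
for e in(c[0]-c[1],L[1]-L[0],Rr[1]-Rr[0]): print(np.degrees(np.arctan2(e[1],e[0])))
E
```

```text
[([308, 177, 32, 49, 1464], [323.6, 202.2]), ([341, 195, 5, 17, 76], [343.0, 203.0])] [ 24 209 209] [ 23 196 121]
[[ 0.4882 -0.2099  0.08  ]
 [ 0.5101 -0.2132  0.08  ]
 [ 0.5077 -0.236   0.08  ]
 [ 0.4842 -0.2324  0.08  ]] [ 0.4976 -0.2229  0.08  ]
[[ 0.4577 -0.1661  0.026 ]
 [ 0.5533 -0.1807  0.026 ]] 0.09677226114223422
171.31770843143607
-100.32755216901535
-98.64150104009175
```

play_rows([
  [0.7, [0.03, 0.03, 0.4], [0, 0, 0]],
  [0.7, [0, 0, 0.9], [0, 0, 0.04]],
  [0.7, [0, 0, 0.9], [0, 0, 0]],
  [0.7, [0, 0, 0.9], [0, 0, 0]],
  [0.7, [0, 0, 0.6], [0, 0, 0]],
  [0.7, [0, 0, 0.17], [0, 0, 0]],
  [0.7, [0, 0, 0], [0, 0, 0]],
  [0.7, [0, 0, 0], [0, 0, 0]],
], force=50)

```text
t: 3.9
tool_pos: [0.4986, -0.2253, 0.0395]
tool_rot: [2.387, 2.038, 0.001]
contact_force: [0.0, 0.0, 0.5]
opening: 0.0599
grip_force: 0.0
```

play_rows([
  [0, [0, 0, 0], [0, 0, 0]],
  [0, [0, 0, 0], [0, 0, 0]],
  [0, [0, 0, 0], [0, 0, 0]],
  [0, [0, 0, 0], [0, 0, 0]],
  [0, [0, 0, 0], [0, 0, 0]],
  [0, [0, 0, 0], [0, 0, 0]],
])

```text
t: 4.65
tool_pos: [0.4978, -0.2252, 0.0389]
tool_rot: [2.388, 2.039, -0.0]
contact_force: [-1.3, 0.3, 5.8]
opening: 0.0235
grip_force: 50.5
```

```bash
python3 - <<'E'
from h import *
from station import ctrl
o=ctrl.get_obs();m=R.from_rotvec(o["tool_rot"]).as_matrix();print(np.degrees(np.arctan2(m[1,1],m[0,1])))
plan(o,(.5668,-.074,.0389),np.radians(-1.1),10)
E
```

```text
-9.016482484137255
[0.32, 0.089, -0.0] [0.0, 0.001, -0.099]
[0.319, 0.093, -0.0] [0.0, 0.001, -0.099]
[0.318, 0.098, -0.0] [0.0, 0.001, -0.099]
[0.316, 0.102, -0.0] [0.0, 0.001, -0.099]
[0.315, 0.106, -0.0] [0.0, 0.001, -0.099]
[0.313, 0.111, -0.0] [0.0, 0.001, -0.099]
[0.312, 0.115, -0.0] [0.0, 0.001, -0.099]
[0.31, 0.119, -0.0] [0.0, 0.001, -0.099]
[0.309, 0.124, -0.0] [0.0, 0.001, -0.099]
[0.307, 0.128, -0.0] [0.0, 0.001, -0.099]
```

play_rows([
  [0, [0.1, 0.03, 0], [0, 0, -0.03]],
  [0, [0.2, 0.06, 0], [0, 0, -0.07]],
  [0, [0.3, 0.09, 0], [0, 0, -0.1]],
  [0, [0.32, 0.1, 0], [0, 0, -0.1]],
  [0, [0.32, 0.11, 0], [0, 0, -0.1]],
  [0, [0.32, 0.11, 0], [0, 0, -0.1]],
  [0, [0.32, 0.11, 0], [0, 0, -0.1]],
  [0, [0.31, 0.12, 0], [0, 0, -0.1]],
])

```text
t: 5.65
tool_pos: [0.547, -0.1214, 0.0389]
tool_rot: [2.284, 2.153, -0.003]
contact_force: [-2.4, -5.4, 4.8]
opening: 0.0235
grip_force: 50.3
```

play_rows([
  [0, [0.31, 0.12, 0], [0, 0, -0.1]],
  [0, [0.31, 0.12, 0], [0, 0, -0.1]],
  [0, [0.2, 0.09, 0], [0, 0, -0.1]],
  [0, [0.1, 0.04, 0], [0, 0, -0.09]],
  [0, [0, 0, 0], [0, 0, 0]],
  [0, [0, 0, 0], [0, 0, 0]],
])

```text
t: 6.4
tool_pos: [0.5679, -0.0755, 0.0389]
tool_rot: [2.226, 2.214, 0.002]
contact_force: [1.0, -2.3, 4.6]
opening: 0.0234
grip_force: 50.3
```

```bash
python3 - <<'E'
from h import *
from station import ctrl,imaging
d={"o":ctrl.get_obs()}
for n in("top","scene"): d[n]=imaging.get_image(n)
pickle.dump(d,open("d1.pkl","wb"));o=d["o"];m=R.from_rotvec(o["tool_rot"]).as_matrix();print(o["tool_pos"],np.degrees(np.arctan2(m[1,1],m[0,1])))
c=d["top"]["color"][165:280,185:385];s=d["scene"]["color"][215:340,270:490]
a=cv2.resize(c,(800,460),interpolation=cv2.INTER_CUBIC)
cv2.imwrite("pics/crop2.png",a)
E
```

```text
[ 0.56792441 -0.07549042  0.03891704] -0.29550756042203175
```

View pics/crop2.png

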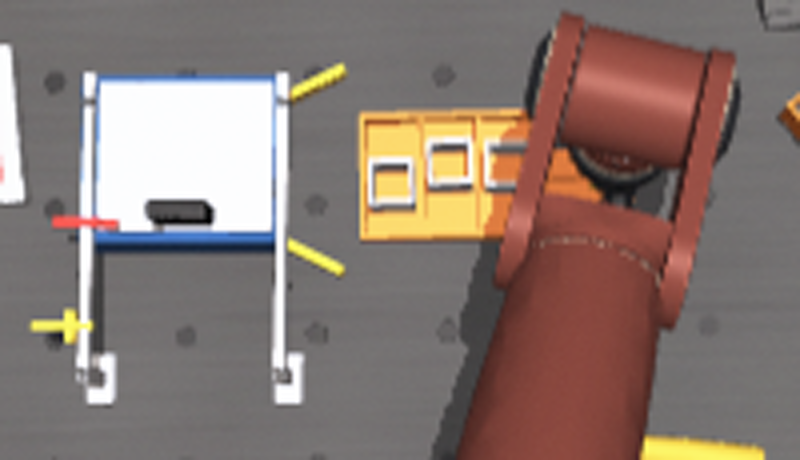

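Top crop: tray front corners are at (361,113) and (361,239), and the lead-in tips at (344,68) and (343,272). The tray looks almost square to the mouth.

```bash
python3 - <<'E'
from h import *
d=pickle.load(open("d1.pkl","rb"));im=d["top"]
f=lambda u,v,z:ray(im,(185+u/4-.5+.125,165+v/4-.5+.125),z)[0]
P={k:f(*v) for k,v in dict(fA=(361,113,.026),fB=(361,240,.026),rA=(520,108.5,.026),rB=(498,240,.026),lA=(344,66,.022),lB=(343,273,.022),RLp=(90,73,.082),RRp=(282,73,.082),RLm=(84,372,.082),RRm=(279.5,372,.082)).items()}
for k in P:print(k,P[k].round(4))
a=lambda p,q:np.degrees(np.arctan2(*(P[q]-P[p])[[1,0]]))
print("tray",a("fB","fA"),a("rA","fA")-90,a("rB","fB")-90,"W",np.linalg.norm(P["fA"]-P["fB"]))
print("station",a("lB","lA"),a("RLm","RLp"),a("RRm","RRp"),a("RRp","RLp")-90)
# fine: rail edges by white mask centroid per row
g=cv2.cvtColor(im["color"],cv2.COLOR_BGR2GRAY)
for lo,hi in((203,214),(250,261)):
    pts=[]
    for r in list(range(228,254)):
        w=np.clip(g[r,lo:hi].astype(float)-150,0,None)
        if w.sum()>40: pts.append((np.arange(lo,hi)@w/w.sum(),r))
    Q=ray(im,pts,.082);k=np.polyfit(Q[:,0],Q[:,1],1);print("rail yaw",np.degrees(k[0]),"y at x=.5",np.polyval(k,.5).round(4),len(pts))
E
```

```text
fA [0.6149 0.1102 0.026 ]
fB [0.5172 0.1115 0.026 ]
rA [ 0.616  -0.0112  0.026 ]
rB [0.515  0.0078 0.026 ]
lA [0.6525 0.1229 0.022 ]
lB [0.4928 0.1257 0.022 ]
RLp [0.6383 0.3061 0.082 ]
RRp [0.6355 0.1649 0.082 ]
RLm [0.4176 0.3103 0.082 ]
RRm [0.4144 0.1689 0.082 ]
tray -0.8133962193363585 0.5094522733381979 -1.2119680280506344 W 0.09771482642204177
station -1.0317187860817703 -1.0941927063450978 -1.036475917974191 -1.1163939497113944
rail yaw -1.377754071393383 y at x=.5 0.3099 26
rail yaw -1.512906760221969 y at x=.5 0.1675 26
```

play_rows([
  [0, [0, 0.03, 0], [0, 0, 0.03]],
  [0, [0.05, 0.03, 0], [0, 0, 0.04]],
  [0, [0.1, 0.03, 0], [0, 0, 0.03]],
  [0, [0.2, 0, 0], [0, 0, 0]],
  [0, [0.2, 0, 0], [0, 0, 0]],
  [0, [0.15, 0, 0], [0, 0, 0]],
  [0, [0.1, 0, 0], [0, 0, 0]],
  [0, [0, 0, 0], [0, 0, 0]],
])

```text
t: 7.5
tool_pos: [0.5729, -0.0358, 0.0389]
tool_rot: [2.241, 2.198, 0.001]
contact_force: [-1.3, -3.4, 5.5]
opening: 0.0237
grip_force: 50.4
```

```bash
python3 - <<'E'
from h import *
from station import ctrl,imaging
d={"o":ctrl.get_obs()}
for n in("top","scene"): d[n]=imaging.get_image(n)
pickle.dump(d,open("d2.pkl","wb"));o=d["o"];m=R.from_rotvec(o["tool_rot"]).as_matrix();print(o["tool_pos"],np.degrees(np.arctan2(m[1,1],m[0,1])))
c=d["top"]["color"][170:250,235:335]
s=d["scene"]["color"][225:335,300:480]
cv2.imwrite("pics/crop3.png",np.vstack([cv2.resize(c,(400,320),interpolation=cv2.INTER_CUBIC),cv2.resize(s,(400,244),interpolation=cv2.INTER_CUBIC)]).copy())
E
```

```text
[ 0.57294881 -0.03580458  0.03891907] -1.1089828388102145
```

View pics/crop3.png

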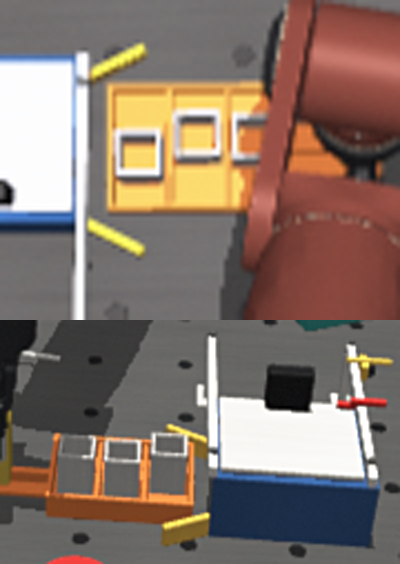

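The front corners (107,82) and (107,211) sit between the lead-ins, within about 2 mm of centre, and the blanks are standing. I'll go in with a 1 mm correction.

play_rows([
  [0, [0.08, -0.02, 0], [0, 0, 0]],
  [0, [0.15, 0, 0], [0, 0, 0]],
  [0, [0.2, 0, 0], [0, 0, 0]],
  [0, [0.2, 0, 0], [0, 0, 0]],
  [0, [0.2, 0, 0], [0, 0, 0]],
  [0, [0.2, 0, 0], [0, 0, 0]],
  [0, [0.15, 0, 0], [0, 0, 0]],
  [0, [0.05, 0, 0], [0, 0, 0]],
])

```text
t: 8.6
tool_pos: [0.5732, 0.0253, 0.0389]
tool_rot: [2.241, 2.198, -0.001]
contact_force: [-0.3, -6.4, 4.9]
opening: 0.0237
grip_force: 50.4
```

play_rows([
  [0, [0.1, 0, 0], [0, 0, 0]],
  [0, [0.2, 0, 0], [0, 0, 0]],
  [0, [0.2, 0, 0], [0, 0, 0]],
  [0, [0.2, 0, 0], [0, 0, 0]],
  [0, [0.2, 0, 0], [0, 0, 0]],
  [0, [0.2, 0, 0], [0, 0, 0]],
  [0, [0.1, 0, 0], [0, 0, 0]],
  [0, [0.05, 0, 0], [0, 0, 0]],
])

```text
t: 9.6
tool_pos: [0.5744, 0.0877, 0.0389]
tool_rot: [2.241, 2.198, -0.001]
contact_force: [-0.2, -6.7, 5.7]
opening: 0.0233
grip_force: 50.5
```

play_rows([
  [0, [0.12, 0, 0], [0, 0, 0]],
  [0, [0.14, 0, 0], [0, 0, 0]],
  [0, [0.1, 0, 0], [0, 0, 0]],
  [0, [0.06, 0, 0], [0, 0, 0]],
  [0, [0.04, 0, 0], [0, 0, 0]],
  [0, [0.03, 0, 0], [0, 0, 0]],
  [0, [0, 0, 0], [0, 0, 0]],
])

```text
t: 10.48
tool_pos: [0.5749, 0.1121, 0.0389]
tool_rot: [2.242, 2.198, -0.0]
contact_force: [0.0, -5.0, 6.3]
opening: 0.0235
grip_force: 50.4
```

play_rows([
  [0, [0.03, 0, 0], [0, 0, 0]],
  [0, [0.03, 0, 0], [0, 0, 0]],
  [0, [0.03, 0, 0], [0, 0, 0]],
  [0, [0, 0, 0], [0, 0, 0]],
])

```text
t: 10.98
tool_pos: [0.575, 0.1166, 0.0389]
tool_rot: [2.242, 2.197, -0.0]
contact_force: [0.6, -7.1, 5.5]
opening: 0.0234
grip_force: 50.5
```

play_rows([
  [0, [0.03, 0, 0], [0, 0, 0]],
  [0, [0.03, 0, 0], [0, 0, 0]],
  [0, [0, 0, 0], [0, 0, 0]],
])

```text
t: 11.35
tool_pos: [0.5751, 0.1194, 0.0389]
tool_rot: [2.241, 2.197, -0.001]
contact_force: [0.2, -7.2, 7.0]
opening: 0.0235
grip_force: 50.5
```

play_rows([
  [0, [0.02, 0, 0], [0, 0, 0]],
  [0, [0.02, 0, 0], [0, 0, 0]],
  [0, [0, 0, 0], [0, 0, 0]],
])

```text
t: 11.72
tool_pos: [0.575, 0.1194, 0.0389]
tool_rot: [2.24, 2.196, -0.006]
contact_force: [-1.5, -14.6, 8.6]
opening: 0.0236
grip_force: 50.7
```

play_rows([
  [0, [0.02, 0, 0], [0, 0, 0]],
  [0, [0.02, 0, 0], [0, 0, 0]],
  [0, [0, 0, 0], [0, 0, 0]],
])

```text
t: 12.1
tool_pos: [0.5748, 0.1194, 0.0389]
tool_rot: [2.238, 2.195, -0.011]
contact_force: [-3.5, -21.1, 8.8]
opening: 0.0236
grip_force: 51.0
```

play_rows([
  [0, [0.02, 0, 0], [0, 0, 0]],
  [0, [0.02, 0, 0], [0, 0, 0]],
  [0, [0, 0, 0], [0, 0, 0]],
])

```text
t: 12.48
tool_pos: [0.5746, 0.1195, 0.0389]
tool_rot: [2.236, 2.194, -0.016]
contact_force: [-4.6, -29.0, 11.7]
opening: 0.0236
grip_force: 51.2
```

The tray has stopped against the back (y 0.1194, push 29 N). I'll relax, open and lift off.

play_rows([
  [0, [-0.06, 0, 0], [0, 0, 0]],
  [0, [-0.05, 0, 0], [0, 0, 0]],
  [0.65, [0, 0, 0], [0, 0, 0]],
  [0.65, [0, 0, 0], [0, 0, 0]],
  [0.65, [0, 0, 0], [0, 0, 0]],
  [0.65, [0, 0, 0], [0, 0, 0]],
  [0.65, [0, 0, -0.1], [0, 0, 0]],
  [0.65, [0, 0, -0.4], [0, 0, 0]],
])

```text
t: 13.48
tool_pos: [0.573, 0.1214, 0.0623]
tool_rot: [-2.242, -2.198, 0.004]
contact_force: [-0.5, -0.8, 0.6]
opening: 0.0557
grip_force: 0.0
```

play_rows([
  [0.65, [0, 0, -0.8], [0, 0, 0]],
  [0.65, [0, 0, -1], [0, 0, 0]],
  [0.65, [-0.3, 0, -1], [0, 0, 0]],
  [0.65, [-0.6, 0, -0.8], [0, 0, 0]],
  [0.65, [-0.6, 0, 0], [0, 0, 0]],
  [0.65, [-0.3, 0, 0], [0, 0, 0]],
  [0.65, [0, 0, 0], [0, 0, 0]],
])

```text
t: 14.35
tool_pos: [0.572, 0.031, 0.2427]
tool_rot: [-2.244, -2.198, 0.0]
contact_force: [-0.7, -0.7, 0.3]
opening: 0.0553
grip_force: 0.0
```

```bash
python3 - <<'E'
from h import *
from station import ctrl,imaging
d={"o":ctrl.get_obs()}
for n in("top","scene","wrist"): d[n]=imaging.get_image(n)
pickle.dump(d,open("d3.pkl","wb"));print(d["o"]["tool_pos"],d["o"]["tool_rot"])
t=cv2.resize(d["top"]["color"][170:260,190:330],(400,257),interpolation=cv2.INTER_CUBIC)
s=cv2.resize(d["scene"]["color"][215:340,300:500],(400,250),interpolation=cv2.INTER_CUBIC)
w=cv2.resize(d["wrist"]["color"],(400,300))
v=np.zeros((560,800,3),np.uint8);v[:257,:400]=t;v[257:507,:400]=s;v[:300,400:]=w
cv2.imwrite("pics/crop4.png",v)
E
```

```text
[0.57202007 0.03096449 0.24273187] [-2.24416524e+00 -2.19753986e+00  3.31804268e-05]
```

View pics/crop4.png

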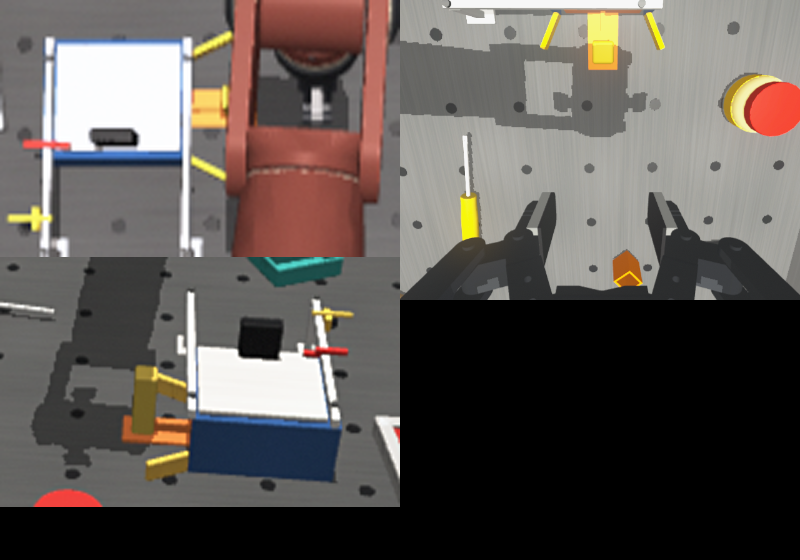

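The tray is home: only the tongue and post stick out of the mouth. Next I move over the cover handle and look with the wrist camera.

play_rows([
  [0.65, [0.3, -0.06, -0.05], [0, 0, 0]],
  [0.65, [0.7, -0.15, -0.05], [0, 0, 0]],
  [0.65, [0.9, -0.19, -0.05], [0, 0, 0]],
  [0.65, [0.9, -0.19, 0], [0, 0, 0]],
  [0.65, [0.8, -0.16, 0], [0, 0, 0]],
  [0.65, [0.52, -0.11, 0], [0, 0, 0]],
  [0.65, [0, 0, 0], [0, 0, 0]],
  [0.65, [0, 0, 0], [0, 0, 0]],
])

```text
t: 15.5
tool_pos: [0.533, 0.2386, 0.2502]
tool_rot: [2.242, 2.201, -0.001]
contact_force: [0.6, 0.8, -0.7]
opening: 0.0555
grip_force: 0.0
```

```bash
python3 - <<'E'
from h import *
from station import ctrl,imaging
o=ctrl.get_obs();im=imaging.get_image("wrist");pickle.dump((im,o),open("w2.pkl","wb"));cv2.imwrite("pics/w2.png",im["color"]);print(o["tool_pos"],o["tool_rot"])
print("black",blobs(hsv(im,(0,0,0),(180,255,45)),80)[:8]);print("red",blobs(hsv(im,(0,150,80),(6,255,255)),20));print("yel",blobs(hsv(im,(22,150,80),(32,255,255)),20))
E
```

```text
[0.53303961 0.23858776 0.25019073] [ 2.24202255e+00  2.20059013e+00 -7.40228285e-04]
black [([120, 169, 17, 17, 223], [128.1, 177.2]), ([17, 172, 15, 16, 110], [23.7, 181.5]), ([310, 178, 22, 63, 383], [317.5, 192.8]), ([630, 260, 10, 13, 104], [635.2, 266.5]), ([40, 269, 16, 15, 170], [47.1, 275.9]), ([0, 308, 640, 172, 42976], [324.7, 426.6]), ([611, 345, 13, 12, 111], [617.3, 350.3]), ([337, 423, 12, 10, 91], [342.1, 427.9])]
red [([365, 0, 51, 6, 179], [382.8, 1.7]), ([309, 74, 9, 68, 548], [313.4, 105.9]), ([553, 355, 79, 67, 3731], [593.5, 386.6])]
yel [([189, 51, 33, 68, 836], [204.1, 86.7]), ([295, 270, 6, 10, 31], [297.7, 275.9]), ([285, 295, 9, 7, 43], [288.9, 297.3]), ([440, 295, 9, 7, 43], [443.9, 297.6]), ([358, 318, 30, 32, 821], [372.8, 334.3]), ([525, 324, 78, 58, 1185], [551.4, 342.8]), ([167, 460, 9, 20, 121], [170.6, 471.5])]
```

View pics/w2.png

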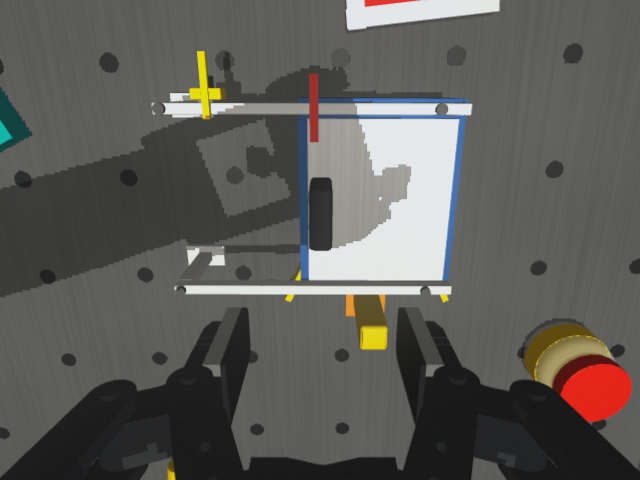

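Wrist view: handle top at about (310..332, 190..250), red pointer at (314,109) on the rail, yellow line crossing the rail at (206,109).

```bash
cat >> h.py <<'E'
def gap(im,o,rail):
    out=[]
    for lo,hi in(((0,150,60),(6,255,255)),((22,150,80),(32,255,255))):
        m=hsv(im,lo,hi);n,l,s,c=cv2.connectedComponentsWithStats(m)
        best=None
        for i in range(1,n):
            if s[i][4]<60: continue
            ys,xs=np.where(l==i);k=(ys>=rail-2)&(ys<=rail+5)
            if k.sum()>5 and np.ptp(xs[k])<25:
                out.append((i,np.r_[xs[k].mean()+.0,ys[k].mean()],s[i][4]))
    return out
E
python3 - <<'E'
from h import *
im,o=pickle.load(open("w2.pkl","rb"))
print("handle",ray(im,[(310,191),(332,191),(332,250),(310,250)],.122,o).round(4))
for i,p,a in gap(im,o,109): print(p,a,ray(im,p,.084,o).round(4))
print("rail+71",ray(im,[(160,108),(468,109)],.082,o).round(4),"rail-71",ray(im,[(180,290),(449,290)],.082,o).round(4))
print("post",ray(im,[(361,327),(386,327),(387,349),(361,349)],.08,o).round(4))
E
```

```text
handle [[0.5257 0.2612 0.122 ]
 [0.5402 0.2609 0.122 ]
 [0.5397 0.2194 0.122 ]
 [0.5246 0.2197 0.122 ]]
[313.5 110.5] 548 [[0.5285 0.3104 0.084 ]]
[206.  110.5] 836 [[0.4527 0.3118 0.084 ]]
rail+71 [[0.4198 0.314  0.082 ]
 [0.638  0.3093 0.082 ]] rail-71 [[0.4155 0.1714 0.082 ]
 [0.6358 0.1673 0.082 ]]
post [[0.5643 0.1328 0.08  ]
 [0.5856 0.1324 0.08  ]
 [0.5871 0.1105 0.08  ]
 [0.5646 0.111  0.08  ]]
```

The gap from pointer to mark is about 75.8 mm, inside 55 to 92. The post-to-handle distance in y is 118.6 mm against 118 expected, so the tray is home. Next I grasp the handle.

play_rows([
  [0.65, [0.03, 0, 0.5], [0, 0, 0]],
  [0.65, [0, 0, 0.9], [0, 0, 0]],
  [0.65, [0, 0, 0.9], [0, 0, 0]],
  [0.65, [0, 0, 0.6], [0, 0, 0]],
  [0.65, [0, 0, 0.3], [0, 0, 0]],
  [0.65, [0, 0, 0.1], [0, 0, 0]],
  [0.65, [0, 0, 0], [0, 0, 0]],
  [0.65, [0, 0, 0], [0, 0, 0]],
], force=70)

```text
t: 16.55
tool_pos: [0.5345, 0.24, 0.087]
tool_rot: [2.242, 2.199, 0.004]
contact_force: [0.2, 0.4, 0.5]
opening: 0.0555
grip_force: 0.0
```

play_rows([
  [0, [0, 0, 0], [0, 0, 0]],
  [0, [0, 0, 0], [0, 0, 0]],
  [0, [0, 0, 0], [0, 0, 0]],
  [0, [0, 0, 0], [0, 0, 0]],
  [0, [0, 0, 0], [0, 0, 0]],
  [0, [0, 0, 0], [0, 0, 0]],
])

```text
t: 17.3
tool_pos: [0.5313, 0.2399, 0.0861]
tool_rot: [-2.24, -2.197, 0.007]
contact_force: [-10.3, -2.4, 9.3]
opening: 0.0153
grip_force: 70.6
```

play_rows([
  [0, [0, -0.06, 0], [0, 0, 0]],
  [0, [0, -0.15, 0], [0, 0, 0]],
  [0, [0, -0.25, 0], [0, 0, 0]],
  [0, [0, -0.28, 0], [0, 0, 0]],
  [0, [0, -0.28, 0], [0, 0, 0]],
  [0, [0, -0.25, 0], [0, 0, 0]],
  [0, [0, -0.15, 0], [0, 0, 0]],
  [0, [0, -0.05, 0], [0, 0, 0]],
])

```text
t: 18.3
tool_pos: [0.4617, 0.2414, 0.0861]
tool_rot: [2.241, 2.197, 0.008]
contact_force: [12.3, 1.1, -3.4]
opening: 0.0155
grip_force: 68.9
```

play_rows([
  [0, [0, 0, 0], [0, 0, 0]],
  [0, [0, 0, 0], [0, 0, 0]],
])

```text
t: 18.55
tool_pos: [0.4619, 0.2414, 0.0861]
tool_rot: [2.241, 2.197, 0.008]
contact_force: [10.7, 0.9, -1.7]
opening: 0.0154
grip_force: 69.1
```

```bash
cat > m.py <<'E'
from h import *
from station import ctrl,imaging
import sys
d={"o":ctrl.get_obs()}
for n in("wrist","scene","top"): d[n]=imaging.get_image(n)
pickle.dump(d,open("d_%s.pkl"%sys.argv[1],"wb"));o=d["o"];im=d["wrist"];print(o["tool_pos"],o["contact_force"])
for z in(.083,):
    for n,p in(("ptr+10mm?",(.4527,.3118,z)),):print(proj(im,p,o))
for nm,lo,hi in(("red",(0,150,60),(6,255,255)),("yel",(22,150,80),(32,255,255))):
    print(nm,[("w",b) for b in blobs(hsv(im,lo,hi),15)])
    print([("s",b) for b in blobs(hsv(d["scene"],lo,hi),8) if 430<b[1][0]<500 and 200<b[1][1]<290],[("t",b) for b in blobs(hsv(d["top"],lo,hi),5) if 185<b[1][0]<225 and 200<b[1][1]<260])
s=cv2.resize(d["scene"]["color"][225:285,440:490],(400,480),interpolation=cv2.INTER_CUBIC)
v=np.zeros((480,800,3),np.uint8);v[:,:400]=s;v[:300,400:]=cv2.resize(im["color"],(400,300))
cv2.imwrite("pics/%s.png"%sys.argv[1],v)
E
python3 m.py p1
```

```text
[0.46189325 0.24138732 0.08610324] [10.68491016  0.8636338  -1.72413975]
(np.float64(289.5462122871633), np.float64(135.52124921667541))
red [('w', ([297, 56, 21, 142, 2543], [307.5, 123.5]))]
[('s', ([449, 242, 21, 5, 55], [458.6, 244.1]))] []
yel [('w', ([256, 7, 42, 146, 2941], [284.1, 81.4])), ('w', ([318, 88, 4, 24, 80], [319.7, 99.4])), ('w', ([596, 369, 33, 27, 549], [611.3, 383.7]))]
[('s', ([471, 243, 5, 2, 10], [473.0, 243.5]))] [('t', ([223, 200, 3, 4, 7], [224.4, 201.1]))]
```

View pics/p1.png

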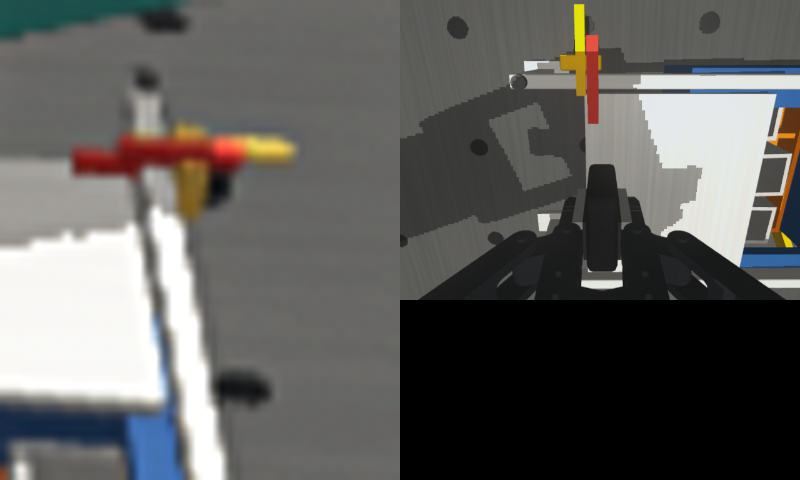

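Wrist view: the red pointer is a little right (+x) of the yellow line, so about 6 mm of pull is left. I'll measure the columns at the rail.

```bash
cat > g.py <<'E'
from h import *
import sys
d=pickle.load(open(sys.argv[1],"rb"));im,o=d["wrist"],d["o"]
r=hsv(im,(0,150,60),(6,255,255));y=hsv(im,(18,150,80),(34,255,255))
for row in range(20,155,9):
    a,b=np.where(r[row,240:360])[0]+240,np.where(y[row,240:360])[0]+240
    f=lambda c:(c.min(),c.max(),ray(im,(c.mean(),row),.084,o)[0].round(4).tolist()) if len(c) else None
    print(row,f(a),f(b))
E
python3 g.py d_p1.pkl
```

```text
20 None (np.int64(278), np.int64(294), [0.4533, 0.3469, 0.084])
29 None (np.int64(279), np.int64(295), [0.4534, 0.3444, 0.084])
38 None (np.int64(279), np.int64(295), [0.4533, 0.3418, 0.084])
47 None (np.int64(279), np.int64(295), [0.4532, 0.3392, 0.084])
56 (np.int64(297), np.int64(316), [0.4593, 0.3365, 0.084]) (np.int64(280), np.int64(295), [0.4532, 0.3366, 0.084])
65 (np.int64(297), np.int64(316), [0.4592, 0.3338, 0.084]) (np.int64(280), np.int64(296), [0.4533, 0.3339, 0.084])
74 (np.int64(297), np.int64(317), [0.4593, 0.3311, 0.084]) (np.int64(280), np.int64(296), [0.4532, 0.3313, 0.084])
83 (np.int64(298), np.int64(316), [0.4592, 0.3284, 0.084]) (np.int64(280), np.int64(296), [0.453, 0.3285, 0.084])
92 (np.int64(299), np.int64(316), [0.4593, 0.3256, 0.084]) (np.int64(255), np.int64(321), [0.4502, 0.3258, 0.084])
101 (np.int64(299), np.int64(316), [0.4592, 0.3229, 0.084]) (np.int64(256), np.int64(321), [0.4502, 0.323, 0.084])
110 (np.int64(299), np.int64(316), [0.4591, 0.32, 0.084]) (np.int64(257), np.int64(321), [0.4502, 0.3202, 0.084])
119 (np.int64(299), np.int64(316), [0.459, 0.3171, 0.084]) (np.int64(282), np.int64(296), [0.4528, 0.3173, 0.084])
128 (np.int64(299), np.int64(316), [0.4589, 0.3142, 0.084]) (np.int64(282), np.int64(296), [0.4527, 0.3144, 0.084])
137 (np.int64(299), np.int64(316), [0.4588, 0.3113, 0.084]) (np.int64(282), np.int64(296), [0.4526, 0.3114, 0.084])
146 (np.int64(299), np.int64(316), [0.4587, 0.3083, 0.084]) (np.int64(282), np.int64(297), [0.4526, 0.3084, 0.084])
```

play_rows([
  [0, [0, -0.04, 0], [0, 0, 0]],
  [0, [0, -0.05, 0], [0, 0, 0]],
  [0, [0, -0.03, 0], [0, 0, 0]],
  [0, [0, 0, 0], [0, 0, 0]],
  [0, [0, 0, 0], [0, 0, 0]],
])

```text
t: 19.32
tool_pos: [0.4561, 0.2415, 0.0861]
tool_rot: [2.241, 2.197, 0.008]
contact_force: [11.9, 1.2, -3.4]
opening: 0.0153
grip_force: 69.1
```

```bash
python3 m.py p2 | head -1; python3 g.py d_p2.pkl
```

```text
[0.45608427 0.24151612 0.08609888] [11.91815938  1.17045266 -3.39470229]
20 None (np.int64(297), np.int64(313), [0.4534, 0.3469, 0.084])
29 None (np.int64(297), np.int64(313), [0.4533, 0.3444, 0.084])
38 None (np.int64(297), np.int64(313), [0.4532, 0.3418, 0.084])
47 None (np.int64(298), np.int64(314), [0.4534, 0.3392, 0.084])
56 (np.int64(314), np.int64(316), [0.4562, 0.3366, 0.084]) None
65 (np.int64(297), np.int64(317), [0.4536, 0.334, 0.084]) None
74 (np.int64(297), np.int64(317), [0.4535, 0.3313, 0.084]) None
83 (np.int64(298), np.int64(317), [0.4536, 0.3285, 0.084]) None
92 (np.int64(299), np.int64(316), [0.4535, 0.3258, 0.084]) (np.int64(273), np.int64(339), [0.4528, 0.3258, 0.084])
101 (np.int64(299), np.int64(316), [0.4534, 0.323, 0.084]) (np.int64(274), np.int64(339), [0.4529, 0.323, 0.084])
110 (np.int64(299), np.int64(316), [0.4533, 0.3201, 0.084]) (np.int64(275), np.int64(338), [0.4528, 0.3202, 0.084])
119 (np.int64(299), np.int64(316), [0.4532, 0.3173, 0.084]) None
128 (np.int64(299), np.int64(316), [0.4531, 0.3144, 0.084]) None
137 (np.int64(299), np.int64(316), [0.453, 0.3114, 0.084]) None
146 (np.int64(299), np.int64(316), [0.4529, 0.3084, 0.084]) None
```

View pics/p2.png

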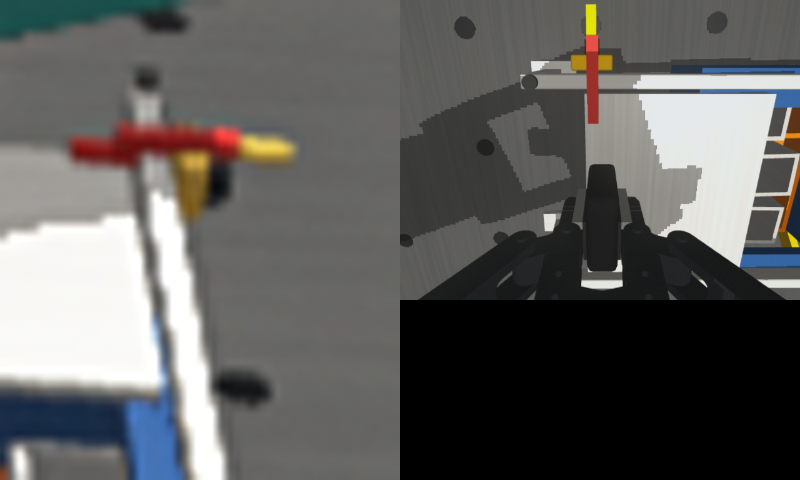

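The pointer (column 307) now covers the yellow line (column about 306.5), which is within 0.3 mm. The blanks seen through the window are still standing and the grip is steady.

```bash
python3 -c "
from station import ctrl
print(ctrl.finish_job())"
```

```text
the job is handed in; nothing more can be done
None
```

I handed the job in at about 19.5 s: the tray is home against the back stop and released, its blanks standing, and the arm is still holding the spark cover with its pointer within about 0.3 mm of the yellow mark.

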